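# Build two pressing stacks on the bonding stands

## Task

Set up the two pressing stacks so the freshly glued lids can cure. On the round stand put the round wafer carrier, on it the flat spacer ring, and the round weight on top; on the square stand put the square mask case with the square weight on top. Centre every piece on its stand's platen, lying flat, with the square pieces turned parallel to the square platen, and do not disturb the slide box, the wafer tub or the swab tub.

Things in the scene. Friction and masses are not known exactly. Their poses are not given: they have to be found in the camera images.
- round_stand: Pressing stand fixed to the worktop: dark steel round base plate, 84 mm diameter and 8 mm thick, with a raised bright round platen on it, 68 mm diameter and 6 mm high. Origin: centre of the underside; the platen's flat top is 14 mm above it. z is up.
- square_stand: Pressing stand fixed to the worktop: dark steel square base plate, 84 x 84 mm and 8 mm thick, with a raised bright square platen on it, 66 x 66 mm and 6 mm high. Origin: centre of the underside; the platen's flat top is 14 mm above it. x and y run parallel to its sides, z is up.
- carrier: Loose white round single-wafer carrier, a flat closed disc 63 mm in diameter and 12 mm high (60 mm in its lower 6 mm), 18 g. Origin: centre of its underside, z up. It is solid, and is gripped across its edge.
- ring: Loose grey plastic spacer ring, 60 mm outer and 36 mm inner diameter, 12 mm high, about 60 g. Origin: on its axis at its underside, z up. Gripped across its outside.
- mask_case: Loose square mask case, flat and closed, pale with a grey square inset in its lid, 60 x 60 mm and 14 mm high, about 60 g. Origin: centre of its underside; x and y run parallel to its sides, z up. Gripped across two opposite sides.
- round_weight: Loose round steel weight, about 0.35 kg: a cylinder 52 mm in diameter and 24 mm high, above it a neck 14 mm in diameter and a black round knob, 24 mm in diameter, from 36 to 56 mm above the underside. Origin: centre of the underside, z up. Taken by the knob.
- square_weight: Loose square steel weight, about 0.35 kg: a block 46 x 46 mm and 24 mm high, above it a neck 14 mm in diameter and a black round knob, 24 mm in diameter, from 36 to 56 mm above the underside. Origin: centre of the underside; x and y run parallel to the block's sides, z up. Taken by the knob.
- slide_box: Bystander, to be left alone: small oblong carton of cover slides, 80 x 32 mm and 36 mm high. Origin: centre of its underside; x runs along its length.
- wafer_tub: Bystander, to be left alone: pale round screw-top wafer tub, 68 mm in diameter and 46 mm high. Origin: centre of its underside.
- swab_tub: Bystander, to be left alone: round tub of cotton swabs, 58 mm in diameter and 68 mm high, with a wide lid. Origin: centre of its underside.

How it is judged:
By the outcome, as a careful person would: the job done as asked, in the order asked, and still so for the second after the job is handed in, with the robot touching nothing.
It also fails if it takes over 120 s, if anything falls off the work surface, if the arm or the gripper's body presses on something with over 40 N, if the wrist force passes 120 N, or if a joint passes its speed limit or range.

## Robot

A 6-joint arm with a two-finger parallel gripper is mounted at the origin on a cart in front of the work surface, level with it; the furniture and walls round the work are solid. World frame = base frame: x ahead of the robot, y to its left, z up, the work surface at z = 0. Lengths are in m, angles in rad, forces in N, time in s.
With the tool pointing down it reaches from about 0.25 to 0.775 m from the base axis. Payload 4 kg.
Tool frame: the origin (TCP) lies midway between the tips of the shut fingers; the grasp point (between the pads) lies 19 mm behind it; z points along the fingers, y is the direction in which the jaws open and shut (so a half turn about z gives the same grasp; the last joint's range is limited). The gripper opens to 94 mm and grips with 3 to 60 N. Pads are 16 mm wide; open, the fingers measure 119 mm over their backs; the gripper's body (75 mm by 177 mm) begins 78 mm behind the grasp point.
Start: joints at [-1.288, 0.087, 1.371, -0, 1.684, -0.103], TCP at [0.207, -0.51, 0.206] pointing down, gripper open.
Joint ranges: [-3.1, 3.1], [-0.76, 2.03], [0.27, 2.55], [-1.08, 4.22], [0.17, 2.65], [-2.57, 2.57]. Speed limits (rad/s): [2.79, 2.79, 3.14, 3.14, 3.14, 3.14].

## Interface

Orientations are given as [roll, pitch, yaw] about the fixed x, y, z axes, in that order (R = Rz(yaw) Ry(pitch) Rx(roll)).
In Python, from bench import robot, cams gives the robot as it stands.
- The arm moves only by the tool step_arm, never from a script. Its argument "plan" is a list that holds one entry, the list of rows, each a list of 5 numbers: the shift along the world's x, y, z in mm, then the turn about the world's z in rad, then the opening in per cent of the stroke, from 0 (shut) to 100 (fully open). In form: [[[tx, ty, tz, turn, fingers], ...]]. A call has 1 to 8 rows; each row is the pose to reach, as a shift and turn from the pose commanded when the call began; what a row does not reach only later rows make up. A row lasts 1/12 s, in which the tool goes at most 41.7 mm and 7.16 degrees, less where a joint would pass 70% of its speed; a pose out of reach is approached as far as the arm can. A call with a gripper value outside its range is refused whole. The fingers move at their own pace and stop on an object; the grip force is fixed at half the most. Time passes only in rows, so rows that repeat a pose let the fingers close. It gives the time, the measured TCP pose, the force and the opening at its end, in the units of the state.
- robot.get_obs(): the state, without advancing time (a new reading comes with each control period).
- cams.snapshot(name): name is "side" or "top"; returns a dict with "frame" (480x640x3 uint8, red, green, blue), "camera_matrix" (3x3 intrinsics, pixels), "origin" and "attitude" of the camera in the world. Camera axes: x right, y down, z forward; pixel columns grow to the right and rows downward; lengths in m; the calibration is good to about 2 mm. A picture is of the moment at which its call begins. There is no depth.
- robot.close_job(): hands the job in, once; it reports no verdict.
The state is a dict: "time": time; "joint_positions": joint angles; "qvel": joint speeds; "joint_torque": joint torques, N m; "tool_pos": TCP position; "ee_rot": TCP orientation; "wrist_force": force on the tool from outside, world axes, zero at the start; "wrist_torque": the same for the moment, N m; "width": finger opening in m.
Only numpy, scipy, OpenCV 4.12 (cv2) and the standard library are available. Lean on these libraries where they do the work, as an engineer would, in place of code of your own. Each camera call takes 0.05 s, during which the arm holds its last target. There are 200 camera calls.

## Working session

There is one attempt and no reset: what is moved stays moved. The work goes in short steps, Python scripts to look and compute and a tool call to move; the robot and the scene stay as the last step left them, time stands still between calls to the robot, and variables do not carry over. Pictures are saved under pics/ and viewed, about 12 in all and at most 16, crops included, and the job is handed in when it is done.

Besides the shell and the picture viewer there is one more tool, called after ">>>" by a JSON object that holds its "method" and its "body", one argument or row to a line. step_arm: Moves the arm, as the interface text tells. Its arguments: {"type":"object","properties":{"plan":{"type":"array"}},"required":["plan"]}

```bash
mkdir -p pics; ls; python3 - <<'E'
from bench import robot,cams
import cv2,numpy as np
for n in("top","side"):
    s=cams.snapshot(n); cv2.imwrite(f"pics/{n}0.png",s["frame"][:,:,::-1]); print(n,s["camera_matrix"],s["origin"],s["attitude"])
print(robot.get_obs())
E
```

```text
pics
top [[436.2252549    0.         317.75693945]
 [  0.         436.2252549  238.45490022]
 [  0.           0.           1.        ]] [0.3350969  0.01603084 1.01528843] [-3.00425946e+00 -3.90556960e-04 -1.54114914e+00]
side [[565.56946634   0.         323.6793937 ]
 [  0.         565.56946634 239.47118146]
 [  0.           0.           1.        ]] [ 0.37954636 -1.15363471  0.68467569] [-2.07178317 -0.01035961 -0.08250217]
{'time': 0.1, 'joint_positions': array([-1.28811327e+00,  8.78971907e-02,  1.37209922e+00, -1.47890003e-05,
        1.68357682e+00, -1.03059992e-01]), 'qvel': array([ 0.00013505, -0.00047344, -0.00417485,  0.00068556,  0.00012406,
        0.00030716]), 'joint_torque': array([ 1.98089299e-03, -3.41252804e+01, -3.03301656e+01,  7.19242170e-02,
        3.04192014e-02, -1.04615067e-04]), 'tool_pos': array([ 0.20681088, -0.50911044,  0.20441439]), 'ee_rot': array([-3.13962107e+00, -1.89136945e-04,  3.85741210e-01]), 'wrist_force': array([ 0.98606026, -0.17764348, -0.74727873]), 'wrist_torque': array([-0.01144994,  0.03563574,  0.04625084]), 'width': 0.09418618910480274}
```

View pics/top0.png

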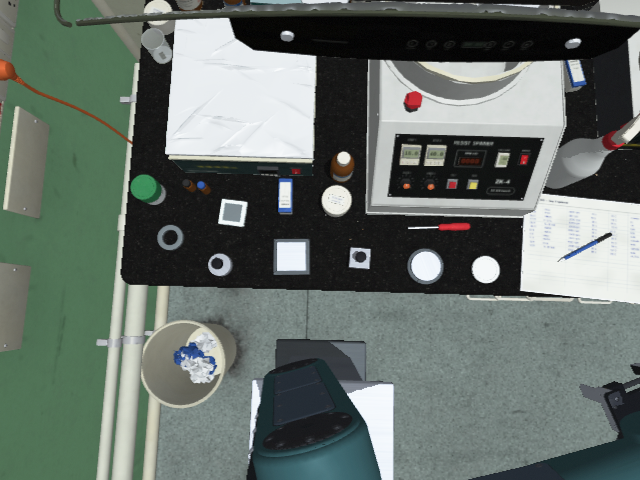

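View pics/side0.png

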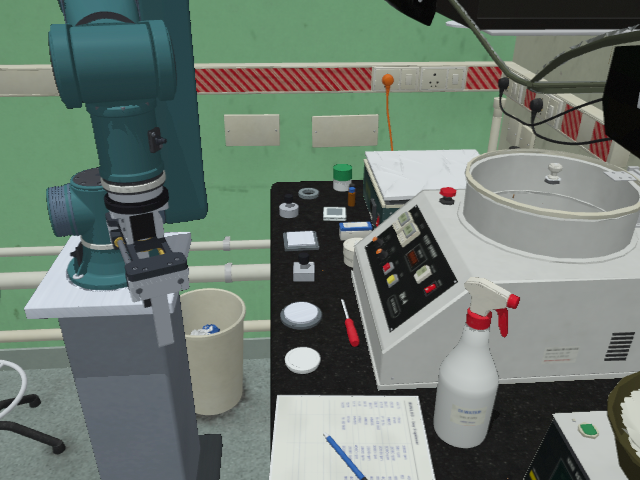

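The top view shows, in pixels: ring (170,237), round weight (220,264), mask case (233,212), slide box (286,196), wafer tub (336,200), square stand (291,256), square weight (360,257), round stand (425,265) and carrier (486,269). The swab tub is probably the green lid at (147,190). The side view agrees.

```bash
cat > h.py <<'E'
from bench import robot,cams
import cv2,numpy as np
from scipy.spatial.transform import Rotation as R
class Cam:
    def __init__(s,n):
        d=cams.snapshot(n); s.im=d["frame"][:,:,::-1].copy(); s.K=np.array(d["camera_matrix"]); s.o=np.array(d["origin"]); s.R=R.from_euler("xyz",d["attitude"]).as_matrix()
    def pt(s,uv,z):
        d=s.R@np.linalg.inv(s.K)@np.array([uv[0],uv[1],1.]); return s.o+d*(z-s.o[2])/d[2]
    def px(s,p):
        c=s.K@s.R.T@(np.array(p)-s.o); return c[:2]/c[2]
    def blob(s,x0,y0,x1,y1,mask,z,hull=True):
        "largest blob in ROI -> world polygon on plane z"
        m=mask(s.im[y0:y1,x0:x1].astype(int)).astype(np.uint8)
        m=cv2.resize(m*255,None,fx=4,fy=4,interpolation=cv2.INTER_LINEAR); m=(m>127).astype(np.uint8)
        c=max(cv2.findContours(m,0,cv2.CHAIN_APPROX_NONE)[0],key=cv2.contourArea)[:,0]
        if hull:c=cv2.convexHull(c)[:,0]
        px=(c+.5)/4-.5+[x0,y0]
        return np.array([s.pt(q,z)[:2] for q in px])
def rect(w):
    r=cv2.minAreaRect((w*1000).astype(np.float32)); return np.round(r[0],1),np.round(r[1],1),round((r[2]+45)%90-45,1)
def ell(w):
    r=cv2.fitEllipse((w*1000).astype(np.float32)); return np.round(r[0],1),np.round(r[1],1)
bright=lambda t:(lambda a:a.min(2)>t)
E
python3 - <<'E'
from h import *
c=Cam("top")
sz={}
print("ring",ell(c.blob(150,218,190,255,bright(60),.006)))
print("rweight",ell(c.blob(203,248,238,282,bright(60),.012)))
print("case",rect(c.blob(214,194,252,232,bright(60),.007)))
print("sqstand base",rect(c.blob(267,232,317,280,bright(50),.004)),"platen",rect(c.blob(267,232,317,280,bright(190),.014)))
print("sqweight",rect(c.blob(342,240,376,275,bright(60),.012)))
print("rstand base",ell(c.blob(400,242,450,290,bright(50),.004)),"platen",ell(c.blob(400,242,450,290,bright(190),.014)))
print("carrier",ell(c.blob(465,250,506,290,bright(90),.006)))
dark=lambda a:a.max(2)<50
for n,(x,y) in {"rknob":(221,265),"sqknob":(360,257)}.items(): print(n,c.pt((x,y),.056))
print("tub",ell(c.blob(318,182,354,220,bright(100),.046)),"slide",c.pt((286,196),.036),"swab",c.pt((145,189),.068))
print("spinner edge",c.pt((365,213),.0),"hotplate",c.pt((170,172),.0),"edge",c.pt((420,292),0))
a=cv2.resize(c.im[180:300,140:340],None,fx=4,fy=4,interpolation=2); cv2.imwrite("pics/a.png",a)
b=cv2.resize(c.im[180:300,335:535],None,fx=4,fy=4,interpolation=2); cv2.imwrite("pics/b.png",b)
E
```

```text
ring (array([467.5, 365.4]), array([60.9, 63.3]))
rweight (array([406.7, 243.6]), array([54.7, 58.7]))
case (array([530.7, 221.8]), array([65.6, 64.6]), -5.9)
sqstand base (array([430.8,  80.8]), array([83.5, 85.8]), 1.7) platen (array([431. ,  80.3]), array([66.7, 66.5]), 1.9)
sqweight (array([432.2, -77.9]), array([50.4, 50.2]), 0.8)
rstand base (array([ 418.2, -231. ]), array([84.5, 86.6])) platen (array([ 417.9, -229.9]), array([67.8, 68.2]))
carrier (array([ 414.5, -369.9]), array([65.6, 67.3]))
rknob [0.40233914 0.23073135 0.056     ]
sqknob [ 0.42909368 -0.07483147  0.056     ]
tub (array([558. , -19.5]), array([69.6, 74.2])) slide [0.56662929 0.0954949  0.036     ] swab [0.56566572 0.4073523  0.068     ]
spinner edge [ 0.53952945 -0.09026025  0.        ] hotplate [0.62575444 0.378992   0.        ] edge [ 0.35753736 -0.22004502  0.        ]
```

View pics/a.png

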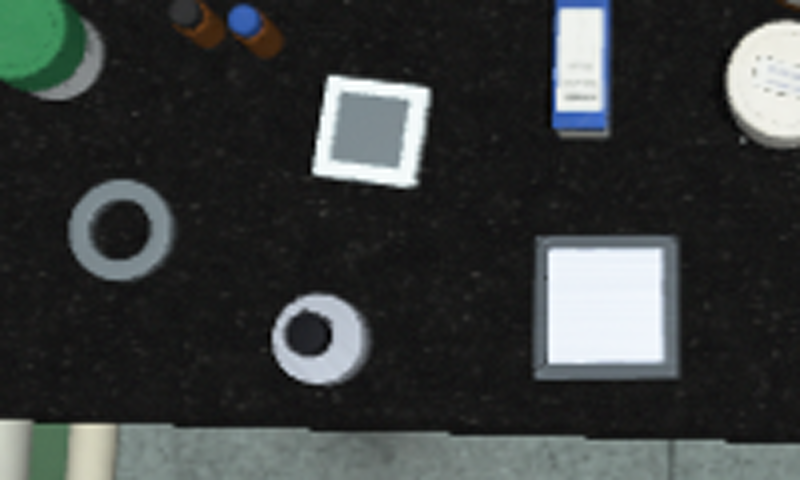

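View pics/b.png

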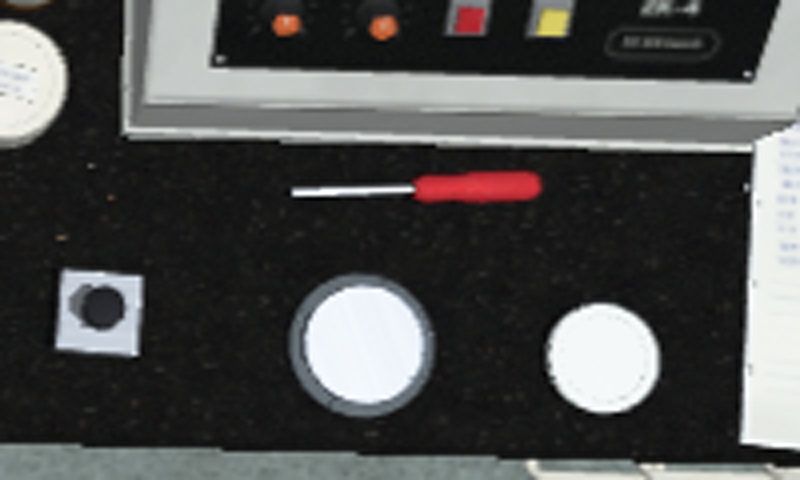

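The crops confirm all the pieces. The carrier, ring, case and stands match their given sizes at the plane heights used. I'll refine the square orientations and knob centres, then start moving.

```bash
cat >> h.py <<'E'
def edges(c,x0,y0,x1,y1,t,z):
    "angles (deg mod 90) of four sides from subpixel contour of gray>t, and centre"
    g=cv2.resize(c.im[y0:y1,x0:x1].min(2),None,fx=8,fy=8,interpolation=cv2.INTER_CUBIC)
    k=max(cv2.findContours((g>t).astype(np.uint8),0,1)[0],key=cv2.contourArea)
    w=np.array([c.pt((q+.5)/8-.5+[x0,y0],z)[:2]*1000 for q in k[:,0]])
    (cx,cy),s,a=cv2.minAreaRect(w.astype(np.float32)); th=np.radians((a+45)%90-45); s=max(s)
    B=np.array([[np.cos(th),np.sin(th)],[-np.sin(th),np.cos(th)]]); l=(w-[cx,cy])@B.T; out=[];pos=[]
    for ax in(0,1):
        for sg in(1,-1):
            m=(sg*l[:,ax]>s*.5-5)&(abs(l[:,1-ax])<s*.5-8)
            p=np.polyfit(l[m][:,1-ax],l[m][:,ax],1); pos.append(round(p[1],1))
            out.append(round(np.degrees(th)+np.degrees(np.arctan(p[0]))*(-1 if ax==0 else 1),1))
    return "centre",round(cx,1),round(cy,1),"angles",out,"offs",pos
def knob(c,u,v,z,t=60,r=8):
    p=c.im[v-r:v+r+1,u-r:u+r+1].max(2); g=cv2.resize(p,None,fx=8,fy=8,interpolation=cv2.INTER_CUBIC)
    m=(g<t).astype(np.uint8); n,l,st,ce=cv2.connectedComponentsWithStats(m); i=l[g.shape[0]//2,g.shape[1]//2]
    return c.pt((ce[i]+.5)/8-.5+[u-r,v-r],z)[:2]*1000, np.sqrt(st[i][4])/8
E
python3 - <<'E'
from h import *
c=Cam("top")
print("case",edges(c,214,194,252,232,90,.007))
print("sqplaten",edges(c,267,232,317,280,180,.014))
print("sqbase",edges(c,267,232,317,280,60,.004))
print("sqw",edges(c,342,240,376,275,90,.012))
print("sqknob",knob(c,360,257,.05),"rknob",knob(c,217,263,.05))
E
```

```text
case ('centre', 530.6, 222.2, 'angles', [np.float64(-5.0), np.float64(-5.9), np.float64(-5.6), np.float64(-6.4)], 'offs', [np.float64(30.7), np.float64(-30.9), np.float64(31.4), np.float64(-31.2)])
sqplaten ('centre', 431.1, 80.3, 'angles', [np.float64(1.8), np.float64(2.4), np.float64(2.4), np.float64(2.7)], 'offs', [np.float64(32.6), np.float64(-32.8), np.float64(32.9), np.float64(-32.3)])
sqbase ('centre', 431.2, 80.6, 'angles', [np.float64(2.0), np.float64(2.5), np.float64(1.2), np.float64(2.1)], 'offs', [np.float64(41.7), np.float64(-41.8), np.float64(41.5), np.float64(-41.8)])
sqw ('centre', 431.9, -77.9, 'angles', [np.float64(-3.5), np.float64(-2.9), np.float64(-2.6), np.float64(-4.3)], 'offs', [np.float64(23.4), np.float64(-23.5), np.float64(23.8), np.float64(-23.6)])
sqknob (array([430.79758793, -75.63987574]), np.float64(8.929410674842993)) rknob (array([406.72058494, 241.59904385]), np.float64(9.507398434903209))
```

>>> {"method": "step_arm", "body": {
  "plan": [
    [[40,25,0,-0.12,100],[75,50,0,-0.24,100],[110,75,0,-0.36,100],[145,100,0,-0.386,100],[180,125,-10,-0.386,100],[207,139,-40,-0.386,100],[207,139,-80,-0.386,100],[207,139,-110,-0.386,100]]
  ]
}}

```text
time: 0.87
tool_pos: [0.4176, -0.3696, 0.0963]
ee_rot: [3.138, -0.005, 0.004]
wrist_force: [0.7, -0.9, -0.9]
width: 0.0943
```

>>> {"method": "step_arm", "body": {
  "plan": [
    [[-2,0,-35,0,100],[-2,0,-70,0,100],[-2,0,-80,0,100],[-2,0,-80,0,100],[-2,0,-80,0,100]]
  ]
}}

```text
time: 1.28
tool_pos: [0.4123, -0.371, 0.0162]
ee_rot: [3.141, -0.0, -0.0]
wrist_force: [0.0, -1.3, 0.3]
width: 0.0942
```

```bash
python3 - <<'E'
from h import *
a=Cam("top");b=Cam("side");print(robot.get_obs()["tool_pos"],robot.get_obs()["ee_rot"])
A=cv2.resize(a.im[200:320,420:540],(480,480),interpolation=2);B=cv2.resize(b.im[290:390,240:360],None,fx=4,fy=4,interpolation=2)
B=cv2.resize(B,(480,400));B=cv2.copyMakeBorder(B,0,80,0,0,0)
cv2.imwrite("pics/c.png",cv2.resize(np.hstack([A,B]),(800,400)))
E
```

```text
[ 0.41346703 -0.37249861  0.01860547] [ 3.13743561e+00 -3.69286313e-03 -5.07457597e-04]
```

View pics/c.png

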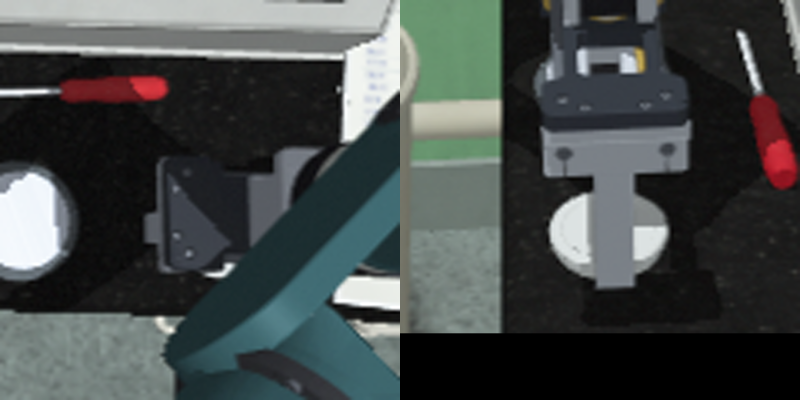

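The jaws straddle the carrier; in the side view the finger is nearly centred on the disc. Pose readings are noisy by about 2 mm, so I'll keep track of the commanded pose, now (412,-371,16).

>>> {"method": "step_arm", "body": {
  "plan": [
    [[2,1,-6,0,100],[2,1,-12,0,100],[2,1,-12,0,60],[2,1,-12,0,50],[2,1,-12,0,50],[2,1,-12,0,50],[2,1,-12,0,50],[2,1,-12,0,50]]
  ]
}}

```text
time: 2.05
tool_pos: [0.4141, -0.3697, 0.0037]
ee_rot: [3.141, -0.0, -0.0]
wrist_force: [0.4, 0.1, -0.0]
width: 0.0621
```

>>> {"method": "step_arm", "body": {
  "plan": [
    [[0,0,25,0,40],[0,0,60,0,40],[2,35,60,0,40],[4,70,60,0,40],[4,105,60,0,40],[4,140,60,0,40],[4,140,45,0,40],[4,140,30,0,40]]
  ]
}}

```text
time: 2.72
tool_pos: [0.419, -0.2283, 0.0346]
ee_rot: [3.14, -0.003, 0.003]
wrist_force: [-0.2, -0.4, -1.3]
width: 0.062
```

```bash
python3 - <<'E'
from h import *
b=Cam("side");o=robot.get_obs();print(o["tool_pos"],o["width"])
for z in (.014,.034,.046):print(z,b.px((.418,-.230,z)))
cv2.imwrite("pics/d.png",cv2.resize(b.im[235:345,240:390],None,fx=5,fy=5,interpolation=2))
E
```

```text
[ 0.4165085  -0.22742556  0.03058959] 0.061787208369170094
0.014 [301.32852865 311.53901179]
0.034 [301.24165928 303.31729865]
0.046 [301.18882034 298.31638024]
```

View pics/d.png

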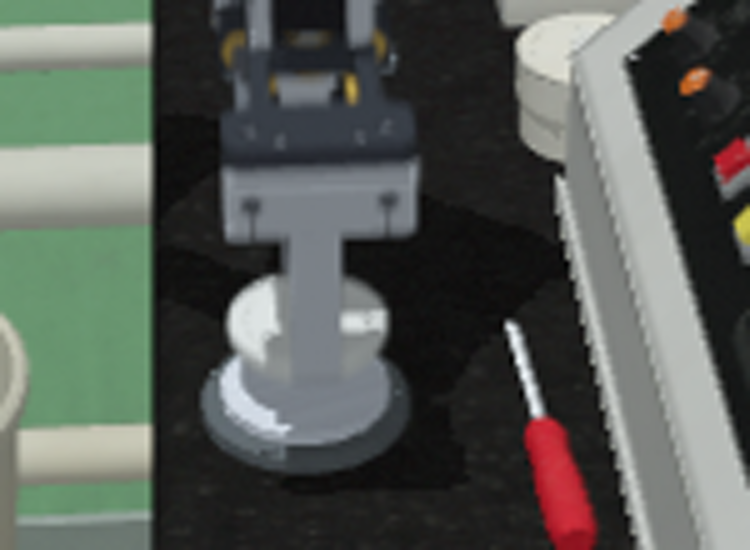

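The held carrier is centred over the stand in the side view: about 308 against a base centre of 306, at 5x zoom. I'll lower and release.

>>> {"method": "step_arm", "body": {
  "plan": [
    [[0,0,-8,0,40],[0,0,-14,0,40],[0,0,-16,0,40],[0,0,-16,0,40],[0,0,-16,0,75],[0,0,-16,0,80],[0,0,-16,0,80],[0,0,-16,0,80]]
  ]
}}

```text
time: 3.43
tool_pos: [0.4181, -0.2298, 0.0176]
ee_rot: [3.141, -0.0, -0.0]
wrist_force: [0.4, -0.3, 0.2]
width: 0.0752
```

>>> {"method": "step_arm", "body": {
  "plan": [
    [[0,0,30,0,100],[0,0,70,0,100],[0,40,100,0,100],[0,80,130,0,100],[0,120,150,0,100],[0,160,150,0,100],[0,200,150,0,100],[0,240,150,0,100]]
  ]
}}

```text
time: 4.1
tool_pos: [0.4183, -0.0007, 0.169]
ee_rot: [3.141, -0.004, -0.001]
wrist_force: [1.0, 0.7, 0.4]
width: 0.0939
```

```bash
python3 - <<'E'
from h import *
a=Cam("top");b=Cam("side");o=robot.get_obs();print(o["tool_pos"],o["wrist_force"])
A=cv2.resize(a.im[225:305,385:465],(400,400),interpolation=2);B=cv2.resize(b.im[270:350,260:340],(400,400),interpolation=2)
print("base",ell(a.blob(400,242,450,290,bright(50),.004)),"platen+carrier",[ell(a.blob(400,242,450,290,bright(t),.02)) for t in(200,220,235)])
cv2.imwrite("pics/e.png",np.hstack([A,B]))
E
```

```text
[0.41777293 0.00316032 0.16811565] [-0.53063882 -1.06677231 -0.16163691]
base (array([ 418.2, -230.9]), array([84.6, 86.6])) platen+carrier [(array([ 416.9, -230.2]), array([63.8, 69.1])), (array([ 416.6, -230.4]), array([63.1, 68.5])), (array([ 417.8, -232.5]), array([60.3, 63.5]))]
```

View pics/e.png

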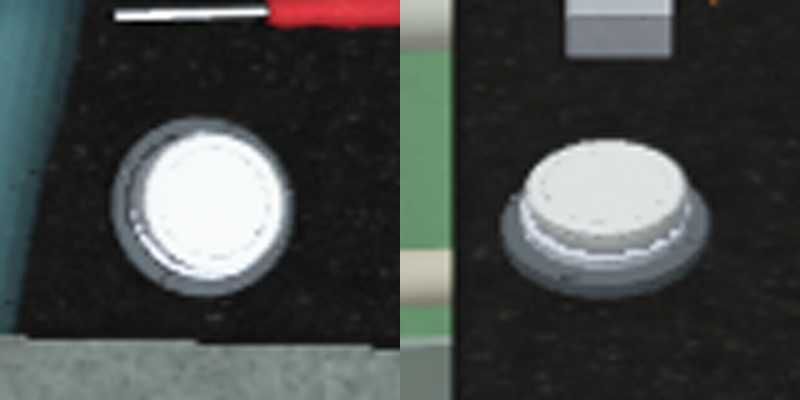

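The carrier sits flat inside the platen rim, concentric to about 1 mm in both views: base centre (418.2,-231), disc about (418,-231). Next is the ring.

>>> {"method": "step_arm", "body": {
  "plan": [
    [[6,38,0,0,100],[12,76,0,0,100],[18,114,0,0,100],[24,152,0,0,100],[32,190,0,0,100],[40,228,0,0,100],[48,240,0,0,100],[48,240,0,0,100]]
  ]
}}

```text
time: 4.87
tool_pos: [0.4668, 0.2398, 0.1665]
ee_rot: [3.142, 0.001, 0.003]
wrist_force: [-0.5, -0.4, 0.0]
width: 0.0938
```

>>> {"method": "step_arm", "body": {
  "plan": [
    [[0,30,0,0,100],[0,60,-20,0,100],[0,90,-50,0,100],[0,110,-80,0,100],[0,115,-110,0,100],[0,115,-128,0,100],[0,115,-128,0,100],[0,115,-128,0,100]]
  ]
}}

```text
time: 5.53
tool_pos: [0.4657, 0.3508, 0.0383]
ee_rot: [3.139, 0.003, -0.002]
wrist_force: [-0.8, -0.1, 0.5]
width: 0.0941
```

```bash
cat >> h.py <<'E'
def avg(n=6):
    P=[]
    for _ in range(n): cams.snapshot("side"); o=robot.get_obs(); P.append(np.r_[o["tool_pos"]*1000,o["ee_rot"][2]])
    print("avg",np.round(np.mean(P,0),2),"sd",np.round(np.std(P,0),2),"w",o["width"],"F",np.round(o["wrist_force"],1),"t",o["time"])
E
python3 -c "
from h import *
avg()"
```

```text
avg [467.47 352.53  41.5   -0.  ] sd [0.31 0.47 0.6  0.  ] w 0.09404513663284277 F [-0.3 -0.8  0.2] t 5.8333
```

>>> {"method": "step_arm", "body": {
  "plan": [
    [[0,13,0,0,100],[0,13,-20,0,100],[0,13,-37,0,100],[0,13,-37,0,60],[0,13,-37,0,45],[0,13,-37,0,45],[0,13,-37,0,45],[0,13,-37,0,45]]
  ]
}}

```text
time: 6.5
tool_pos: [0.4662, 0.3661, 0.003]
ee_rot: [-3.141, -0.001, -0.0]
wrist_force: [-0.1, 0.6, -0.1]
width: 0.0639
```

```bash
python3 -c "
from h import *
avg()"
```

```text
avg [466.22 365.94   2.93  -0.  ] sd [0.02 0.01 0.01 0.  ] w 0.05947235422606828 F [0.1 0.6 2.8] t 6.8
```

>>> {"method": "step_arm", "body": {
  "plan": [
    [[0,0,35,0,40],[0,0,70,0,40],[0,0,100,0,40],[-5,-37,100,0,40],[-12,-75,100,0,40],[-20,-112,100,0,40],[-28,-150,100,0,40],[-28,-150,100,0,40]]
  ]
}}

```text
time: 7.47
tool_pos: [0.4359, 0.2103, 0.1014]
ee_rot: [3.137, 0.003, -0.005]
wrist_force: [0.3, 0.7, 0.1]
width: 0.0601
```

>>> {"method": "step_arm", "body": {
  "plan": [
    [[-5,-38,0,0,40],[-10,-76,0,0,40],[-15,-114,0,0,40],[-20,-152,0,0,40],[-20,-190,0,0,40],[-20,-228,0,0,40],[-20,-265,0,0,40],[-20,-265,0,0,40]]
  ]
}}

```text
time: 8.13
tool_pos: [0.4181, -0.0548, 0.1025]
ee_rot: [3.138, -0.001, -0.008]
wrist_force: [-0.2, -1.1, -0.7]
width: 0.0594
```

>>> {"method": "step_arm", "body": {
  "plan": [
    [[0,-38,0,0,40],[0,-76,0,0,40],[0,-114,0,0,40],[0,-152,0,0,40],[0,-180,0,0,40],[0,-180,-35,0,40],[0,-180,-60,0,40],[0,-180,-60,0,40]]
  ]
}}

```text
time: 8.8
tool_pos: [0.4146, -0.2264, 0.0366]
ee_rot: [-3.134, 0.009, -0.001]
wrist_force: [-0.8, 1.3, -0.7]
width: 0.0593
```

```bash
python3 -c "
from h import *
avg()"
```

```text
avg [ 418.51 -228.74   42.83    0.  ] sd [1.28 0.88 1.89 0.  ] w 0.05951943648826893 F [ 0.7 -0.4 -0.8] t 9.1
```

>>> {"method": "step_arm", "body": {
  "plan": [
    [[0,-1,-5,0,40],[0,-1,-10,0,40],[0,-1,-13,0,40],[0,-1,-14,0,40],[0,-1,-14,0,40],[0,-1,-14,0,75],[0,-1,-14,0,75],[0,-1,-14,0,75]]
  ]
}}

```text
time: 9.77
tool_pos: [0.4179, -0.2303, 0.0281]
ee_rot: [3.141, 0.0, -0.0]
wrist_force: [-0.1, -0.0, -0.2]
width: 0.07
```

```bash
python3 -c "
from h import *
avg(3)"
```

```text
avg [ 417.83 -230.22   28.08   -0.  ] sd [0.01 0.01 0.02 0.  ] w 0.07048000962497539 F [ 0.4 -0.2  0.3] t 9.9167
```

>>> {"method": "step_arm", "body": {
  "plan": [
    [[0,0,30,0,100],[0,0,70,0,100],[0,0,105,0,100],[0,40,110,0,100],[0,80,110,0,100],[0,120,110,0,100],[0,160,110,0,100],[0,160,110,0,100]]
  ]
}}

```text
time: 10.58
tool_pos: [0.4176, -0.0643, 0.1385]
ee_rot: [-3.138, -0.001, 0.008]
wrist_force: [-0.6, -0.3, 0.4]
width: 0.0942
```

>>> {"method": "step_arm", "body": {
  "plan": [
    [[0,40,0,0,100],[0,80,0,0,100],[0,120,0,0,100],[0,120,0,0,100]]
  ]
}}

```text
time: 10.92
tool_pos: [0.4175, 0.0553, 0.1384]
ee_rot: [-3.138, -0.0, 0.008]
wrist_force: [0.4, -0.3, 0.2]
width: 0.0938
```

```bash
python3 - <<'E'
from h import *
avg(4)
a=Cam("top");b=Cam("side")
A=cv2.resize(a.im[225:305,385:465],(400,400),interpolation=2);B=cv2.resize(b.im[270:350,260:340],(400,400),interpolation=2)
print("base",ell(a.blob(400,242,450,290,bright(50),.004)))
cv2.imwrite("pics/f.png",np.hstack([A,B]))
E
```

```text
avg [417.96  50.13 138.24   0.  ] sd [0.12 1.36 0.03 0.  ] w 0.09405592915189546 F [-0.  -0.  -0.3] t 11.1167
base (array([ 418.2, -230.9]), array([84.6, 86.6]))
```

View pics/f.png

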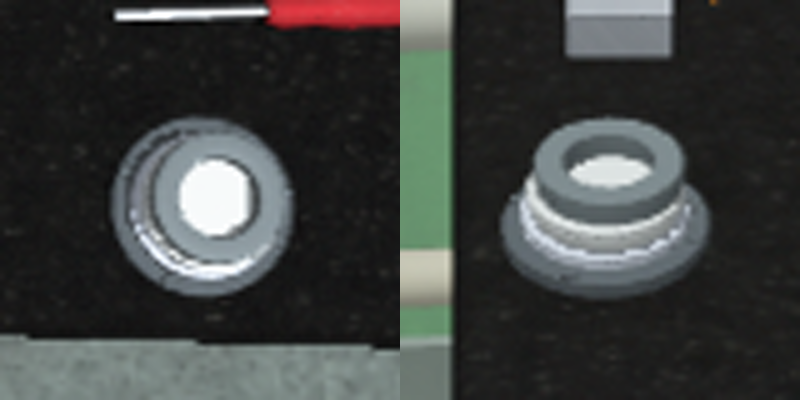

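The ring sits flat and level, concentric to about 1 mm (side view: ring centre column 609, carrier 606, base 606 at 5x zoom). Next is the round weight.

>>> {"method": "step_arm", "body": {
  "plan": [
    [[-3,40,0,0,100],[-6,80,0,0,100],[-9,120,0,0,100],[-11,160,0,0,100],[-11,192,0,0,100],[-11,192,-35,0,100],[-11,192,-70,0,100],[-11,192,-70,0,100]]
  ]
}}

```text
time: 11.88
tool_pos: [0.4024, 0.2387, 0.0611]
ee_rot: [3.135, 0.013, -0.002]
wrist_force: [-1.7, -0.8, -1.4]
width: 0.0942
```

```bash
python3 - <<'E'
from h import *
avg(4)
a=Cam("top");b=Cam("side")
print("expected ring hole px",a.px((.418,-.2305,.038)),b.px((.418,-.2305,.038)),"obs (428.4,264.6)")
B=cv2.resize(b.im[165:245,250:350],(750,600),interpolation=2)
cv2.imwrite("pics/g.png",B)
print(b.px((.4067,.2425,.056)),b.px((.4067,.2425,.024)))
E
```

```text
avg [406.94 240.41  67.92  -0.  ] sd [1.75 0.8  2.32 0.  ] w 0.09356940888169288 F [-0.3  0.  -0.7] t 12.0833
expected ring hole px [428.5369175  264.73849836] [301.23615279 301.80132708] obs (428.4,264.6)
[288.60617005 195.3950655 ] [288.8345553  206.14767189]
```

View pics/g.png

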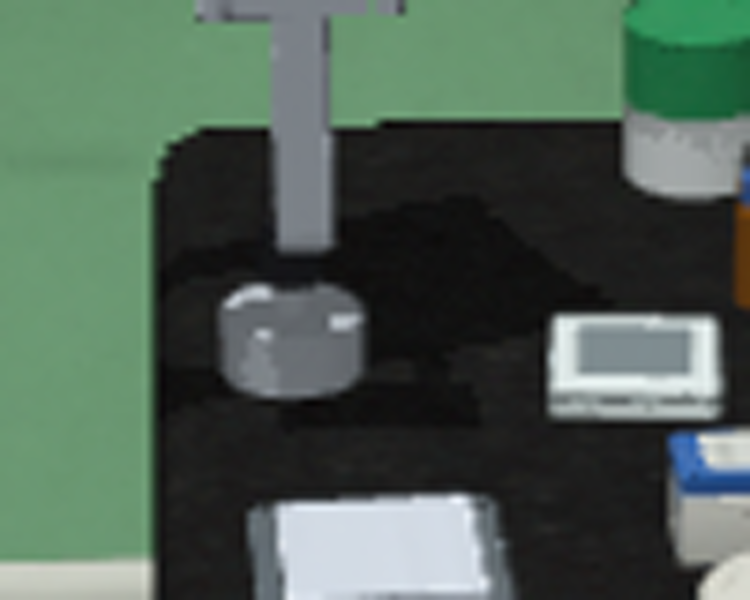

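The finger lines up with the weight (weight centre column 289.1 measured against 288.8 expected). The ring hole also projects where expected, within 0.2 px. I'll grasp the knob.

>>> {"method": "step_arm", "body": {
  "plan": [
    [[0,1,-20,0,100],[0,1,-40,0,60],[0,1,-40,0,25],[0,1,-40,0,10],[0,1,-40,0,10],[0,1,-40,0,10],[0,1,-40,0,10],[0,1,-40,0,10]]
  ]
}}

```text
time: 12.85
tool_pos: [0.4077, 0.2431, 0.0295]
ee_rot: [-3.141, -0.002, -0.0]
wrist_force: [0.2, -0.3, -0.2]
width: 0.0506
```

>>> {"method": "step_arm", "body": {
  "plan": [
    [[0,0,0,0,10],[0,0,0,0,10],[0,0,0,0,10],[0,0,0,0,10]]
  ]
}}

```text
time: 13.18
tool_pos: [0.4069, 0.243, 0.0284]
ee_rot: [-3.141, 0.0, -0.0]
wrist_force: [-0.2, 4.6, 3.5]
width: 0.0242
```

```bash
python3 -c "
from h import *
avg(3)"
```

```text
avg [406.98 243.09  28.36  -0.  ] sd [0.01 0.   0.01 0.  ] w 0.02304933337155997 F [-0.3  0.7 -1.8] t 13.3333
```

>>> {"method": "step_arm", "body": {
  "plan": [
    [[0,0,15,0,5],[0,0,45,0,5],[0,0,80,0,5],[0,0,110,0,5],[2,-25,110,0,5],[4,-55,110,0,5],[6,-90,110,0,5],[6,-90,110,0,5]]
  ]
}}

```text
time: 14.0
tool_pos: [0.4126, 0.1475, 0.1374]
ee_rot: [3.136, 0.002, -0.006]
wrist_force: [-0.0, 0.7, -3.9]
width: 0.0234
```

>>> {"method": "step_arm", "body": {
  "plan": [
    [[1,-25,0,0,5],[2,-60,0,0,5],[3,-95,0,0,5],[4,-130,0,0,5],[5,-165,0,0,5],[5,-200,0,0,5],[5,-220,0,0,5],[5,-220,0,0,5]]
  ]
}}

```text
time: 14.67
tool_pos: [0.4172, -0.0707, 0.1373]
ee_rot: [3.14, 0.002, -0.006]
wrist_force: [-0.2, -0.0, -3.3]
width: 0.0233
```

>>> {"method": "step_arm", "body": {
  "plan": [
    [[0,-25,0,0,5],[0,-60,0,0,5],[0,-95,0,0,5],[0,-130,0,0,5],[0,-155,0,0,5],[0,-164,-15,0,5],[0,-164,-30,0,5],[0,-164,-30,0,5]]
  ]
}}

```text
time: 15.33
tool_pos: [0.4157, -0.2296, 0.104]
ee_rot: [-3.136, 0.007, -0.001]
wrist_force: [-1.0, 1.8, -3.4]
width: 0.0232
```

```bash
python3 - <<'E'
from h import *
avg(8)
b=Cam("side")
cv2.imwrite("pics/i.png",cv2.resize(b.im[250:340,250:360],(733,600),interpolation=2))
E
```

```text
avg [ 418.08 -230.55  108.39    0.  ] sd [0.79 0.52 1.33 0.  ] w 0.023187904724157597 F [-0.9 -0.2 -3.8] t 15.7333
```

View pics/i.png

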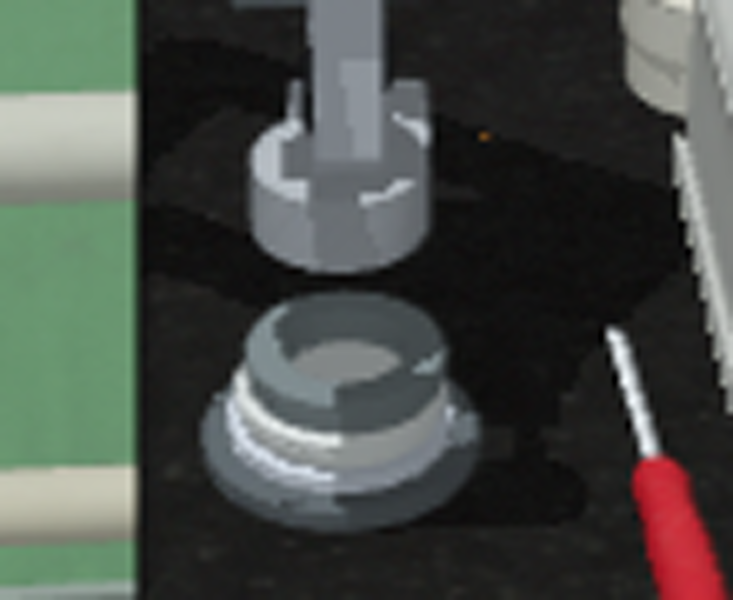

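The weight hangs straight and is centred on the base (column 341 for both; ring 346, about 1 mm). I'll lower it slowly.

>>> {"method": "step_arm", "body": {
  "plan": [
    [[0,0,-15,0,5],[0,0,-28,0,5],[0,0,-35,0,5],[0,0,-38,0,5],[0,0,-40,0,5],[0,0,-41,0,5],[0,0,-42,0,5],[0,0,-42,0,5]]
  ]
}}

```text
time: 16.45
tool_pos: [0.4183, -0.2315, 0.0668]
ee_rot: [3.141, -0.001, -0.0]
wrist_force: [0.2, -0.1, -3.3]
width: 0.0237
```

```bash
python3 -c "
from h import *
avg(4)"
```

```text
avg [ 418.24 -231.45   66.83   -0.  ] sd [0.04 0.02 0.05 0.  ] w 0.02325989540747839 F [ 0.5 -0.8 -2. ] t 16.65
```

>>> {"method": "step_arm", "body": {
  "plan": [
    [[0,0.5,-0.7,0,5],[0,0.5,-1,0,5],[0,0.5,-1,0,5],[0,0.5,-1,0,40],[0,0.5,-1,0,50],[0,0.5,-1,0,50],[0,0.5,-1,0,50],[0,0.5,-1,0,50]]
  ]
}}

```text
time: 17.32
tool_pos: [0.418, -0.2307, 0.0653]
ee_rot: [3.141, -0.0, -0.0]
wrist_force: [0.5, -0.7, 0.5]
width: 0.0465
```

>>> {"method": "step_arm", "body": {
  "plan": [
    [[0,0,30,0,100],[0,0,70,0,100],[0,0,90,0,100],[0,40,90,0,100],[0,80,90,0,100],[0,120,90,0,100],[0,160,90,0,100],[0,160,90,0,100]]
  ]
}}

```text
time: 17.98
tool_pos: [0.4177, -0.0647, 0.1556]
ee_rot: [-3.138, -0.001, 0.008]
wrist_force: [0.2, 0.2, -0.3]
width: 0.0931
```

>>> {"method": "step_arm", "body": {
  "plan": [
    [[12,38,0,0,100],[24,76,0,-0.05,100],[36,114,0,-0.1,100],[48,152,0,-0.1,100],[60,190,0,-0.1,100],[80,225,0,-0.1,100],[100,250,0,-0.1,100],[112,250,0,-0.1,100]]
  ]
}}

```text
time: 18.65
tool_pos: [0.5312, 0.1835, 0.1547]
ee_rot: [-3.14, 0.0, -0.095]
wrist_force: [0.1, -0.1, -0.1]
width: 0.0944
```

```bash
python3 - <<'E'
from h import *
avg(5)
a=Cam("top");b=Cam("side")
A=cv2.resize(a.im[225:305,385:465],(400,400),interpolation=2);B=cv2.resize(b.im[260:340,260:340],(400,400),interpolation=2)
cv2.imwrite("pics/j.png",np.hstack([A,B]))
for z in(.062,.094):print(a.px((.418,-.2305,z)),b.px((.418,-.2305,z)))
E
```

```text
avg [ 5.3069e+02  1.7930e+02  1.5463e+02 -1.0000e-01] sd [1.18 0.98 0.29 0.  ] w 0.09384712106249614 F [-0.3 -1.  -0. ] t 18.9
[431.29969983 263.89177221] [301.12964349 291.71045752]
[435.20478924 262.69495649] [300.98413734 277.92496037]
```

View pics/j.png

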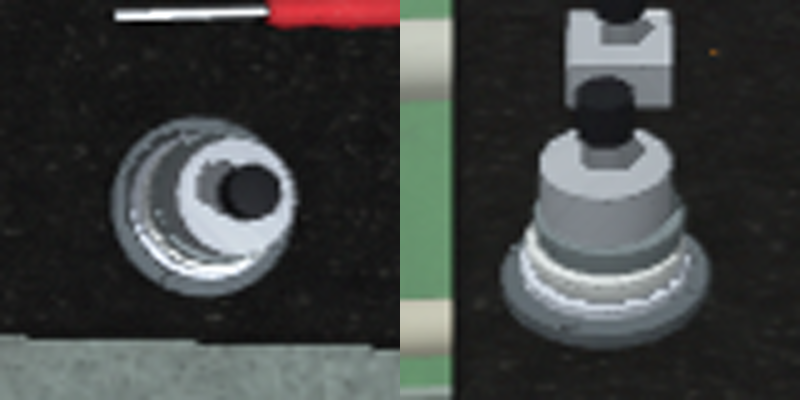

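The round stack is complete and upright. The knob sits at top pixel (435,263) against (435.2,262.7) expected, and the weight's side column is 301 against 301.1. Next is the mask case.

>>> {"method": "step_arm", "body": {
  "plan": [
    [[0,30,-20,0,100],[0,42,-50,0,100],[0,42,-90,0,100],[0,42,-125,0,100],[0,42,-125,0,100],[0,42,-125,0,100]]
  ]
}}

```text
time: 19.5
tool_pos: [0.5279, 0.2201, 0.0288]
ee_rot: [3.139, 0.005, -0.101]
wrist_force: [0.3, -0.3, 0.4]
width: 0.094
```

```bash
python3 -c "
from h import *
avg(6)"
```

```text
avg [ 5.3176e+02  2.2141e+02  3.3350e+01 -1.0000e-01] sd [0.71 0.29 0.86 0.  ] w 0.0935890082231422 F [ 0.1  0.4 -0.6] t 19.8
```

>>> {"method": "step_arm", "body": {
  "plan": [
    [[0,0,-15,0,100],[0,0,-25,0,100],[0,0,-26,0,60],[0,0,-26,0,45],[0,0,-26,0,45],[0,0,-26,0,45],[0,0,-26,0,45],[0,0,-26,0,45]]
  ]
}}

```text
time: 20.47
tool_pos: [0.5304, 0.2215, 0.005]
ee_rot: [-3.141, -0.001, -0.1]
wrist_force: [0.1, 0.0, 1.0]
width: 0.0597
```

```bash
python3 -c "
from h import *
avg(6)"
```

```text
avg [ 5.3043e+02  2.2146e+02  4.9800e+00 -1.0000e-01] sd [0.01 0.01 0.02 0.  ] w 0.059805661569620666 F [0.1 0.2 3. ] t 20.7667
```

>>> {"method": "step_arm", "body": {
  "plan": [
    [[0,0,30,0,40],[0,0,70,0,40],[-25,-25,80,0.05,40],[-50,-50,80,0.1,40],[-75,-75,80,0.138,40],[-95,-105,80,0.138,40],[-99,-141,80,0.138,40],[-99,-141,80,0.138,40]]
  ]
}}

```text
time: 21.43
tool_pos: [0.4291, 0.0756, 0.0839]
ee_rot: [3.138, 0.001, 0.033]
wrist_force: [0.4, 1.1, -1.0]
width: 0.0594
```

>>> {"method": "step_arm", "body": {
  "plan": [
    [[0,0,-25,0,40],[0,0,-45,0,40],[0,0,-45,0,40],[0,0,-45,0,40]]
  ]
}}

```text
time: 21.77
tool_pos: [0.4298, 0.0804, 0.0382]
ee_rot: [3.142, 0.004, 0.038]
wrist_force: [0.2, -0.1, -0.5]
width: 0.0597
```

```bash
python3 - <<'E'
from h import *
avg(8)
b=Cam("side")
cv2.imwrite("pics/k.png",cv2.resize(b.im[190:270,260:360],(750,600),interpolation=2))
E
```

```text
avg [4.3179e+02 8.0560e+01 4.0340e+01 4.0000e-02] sd [0.35 0.07 0.38 0.  ] w 0.059800409376455504 F [-1.1 -0.4 -0.7] t 22.1667
```

View pics/k.png

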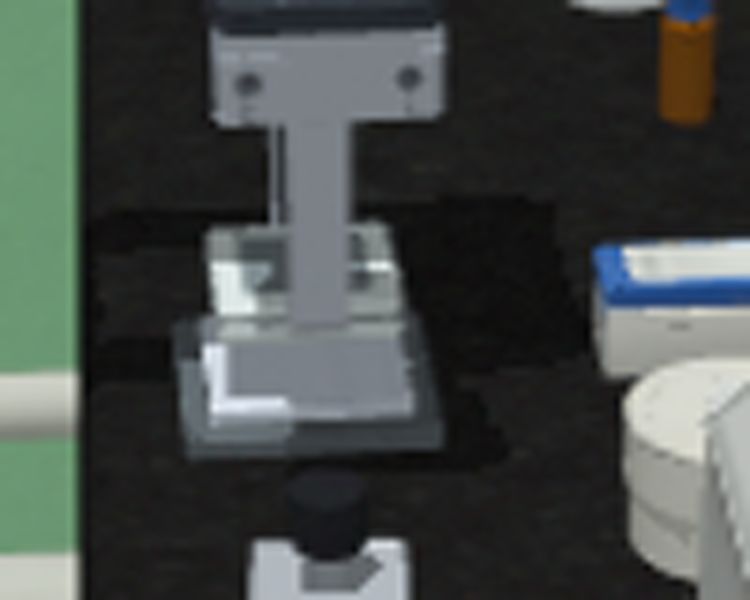

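The case is parallel to and above the platen, with near-edge centres about 309 and 312 at 7.5x zoom. Lower and release.

>>> {"method": "step_arm", "body": {
  "plan": [
    [[0,0,-10,0,40],[0,0,-16,0,40],[0,0,-20,0,40],[0,0,-21,0,40],[0,0,-21,0,40],[0,0,-21,0,75],[0,0,-21,0,75],[0,0,-21,0,75]]
  ]
}}

```text
time: 22.88
tool_pos: [0.4307, 0.0802, 0.0178]
ee_rot: [3.141, 0.001, 0.038]
wrist_force: [0.7, 0.2, -0.7]
width: 0.0704
```

```bash
python3 -c "
from h import *
avg(3)"
```

```text
avg [4.3074e+02 8.0240e+01 1.7910e+01 4.0000e-02] sd [0.02 0.   0.05 0.  ] w 0.07038297763972871 F [ 0.1  0.6 -0.5] t 23.0333
```

>>> {"method": "step_arm", "body": {
  "plan": [
    [[0,0,30,0,100],[0,0,70,0,100],[0,0,100,0,100],[0,-35,110,0,100],[0,-75,110,-0.05,100],[0,-115,110,-0.096,100],[0,-156,110,-0.096,100],[0,-156,110,-0.096,100]]
  ]
}}

```text
time: 23.7
tool_pos: [0.4307, -0.0822, 0.1284]
ee_rot: [3.137, -0.0, -0.067]
wrist_force: [0.1, 0.1, -0.7]
width: 0.0941
```

```bash
python3 - <<'E'
from h import *
avg(6)
a=Cam("top")
print("sqbase",edges(a,267,232,317,280,60,.004));
for t in(110,150): print("case",edges(a,267,232,317,280,t,.025))
A=cv2.resize(a.im[215:295,250:330],(480,480),interpolation=2)
cv2.imwrite("pics/l.png",A)
E
```

```text
avg [ 4.3083e+02 -7.6000e+01  1.2813e+02 -6.0000e-02] sd [0.09 1.61 0.06 0.  ] w 0.09400291654224895 F [-0.2 -0.4  0.1] t 24.0
sqbase ('centre', 431.1, 80.5, 'angles', [np.float64(-3.9), np.float64(1.1), np.float64(1.9), np.float64(3.7)], 'offs', [np.float64(39.0), np.float64(-41.3), np.float64(41.5), np.float64(-41.1)])
case ('centre', 430.1, 78.6, 'angles', [np.float64(-0.4), np.float64(-1.1), np.float64(4.4), np.float64(6.9)], 'offs', [np.float64(32.1), np.float64(-33.1), np.float64(33.6), np.float64(-32.6)])
case ('centre', 416.8, 62.4, 'angles', [np.float64(11.5), np.float64(-2.9), np.float64(-12.9), np.float64(4.5)], 'offs', [np.float64(17.4), np.float64(-19.0), np.float64(13.3), np.float64(-16.0)])
```

View pics/l.png

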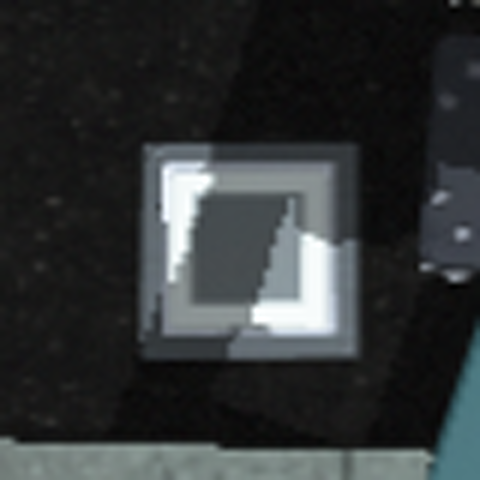

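The case is flat and parallel on the platen. Its inset centre is at about (245,248) and the base centre at (250,251) at 6x zoom, which matches the expected parallax of about (-4,-5). Next is the square weight.

>>> {"method": "step_arm", "body": {
  "plan": [
    [[0,-1,-40,0,100],[0,-1,-60,0,100],[0,-1,-60,0,100],[0,-1,-60,0,100]]
  ]
}}

```text
time: 24.38
tool_pos: [0.4301, -0.0755, 0.0675]
ee_rot: [-3.141, 0.003, -0.056]
wrist_force: [-0.1, -0.1, 0.4]
width: 0.0942
```

```bash
python3 -c "
from h import *
avg(8)"
```

```text
avg [ 4.3206e+02 -7.6730e+01  6.9880e+01 -6.0000e-02] sd [0.36 0.3  0.45 0.  ] w 0.09378617084390037 F [ 0.  -0.  -0.9] t 24.7833
```

>>> {"method": "step_arm", "body": {
  "plan": [
    [[0,0,-20,0,100],[0,0,-39,0,60],[0,0,-39,0,25],[0,0,-39,0,10],[0,0,-39,0,10],[0,0,-39,0,10],[0,0,-39,0,10],[0,0,-39,0,10]]
  ]
}}

```text
time: 25.45
tool_pos: [0.4317, -0.077, 0.0303]
ee_rot: [3.141, -0.002, -0.058]
wrist_force: [-0.5, 0.2, -0.9]
width: 0.0509
```

>>> {"method": "step_arm", "body": {
  "plan": [
    [[0,0,0,0,10],[0,0,0,0,10],[0,0,0,0,10],[0,0,0,0,10]]
  ]
}}

```text
time: 25.78
tool_pos: [0.431, -0.0766, 0.0294]
ee_rot: [-3.141, -0.0, -0.058]
wrist_force: [0.1, 1.6, 2.7]
width: 0.0241
```

```bash
python3 -c "
from h import *
avg(4)"
```

```text
avg [ 4.3099e+02 -7.6540e+01  2.9380e+01 -6.0000e-02] sd [0.01 0.01 0.01 0.  ] w 0.02331006967183752 F [-0.2  1.2  1.2] t 25.9833
```

>>> {"method": "step_arm", "body": {
  "plan": [
    [[0,0,15,0,5],[0,0,50,0,5],[0,0,80,0,5],[0,30,80,0.03,5],[0,65,80,0.06,5],[0,100,80,0.096,5],[0,135,80,0.096,5],[0,157,80,0.096,5]]
  ]
}}

```text
time: 26.65
tool_pos: [0.4298, 0.0829, 0.1084]
ee_rot: [-3.14, 0.002, 0.039]
wrist_force: [0.2, -0.6, -3.4]
width: 0.0235
```

>>> {"method": "step_arm", "body": {
  "plan": [
    [[0,0,-15,0,5],[0,0,-30,0,5],[0,0,-30,0,5],[0,0,-30,0,5]]
  ]
}}

```text
time: 26.98
tool_pos: [0.4294, 0.0802, 0.0777]
ee_rot: [3.141, 0.004, 0.038]
wrist_force: [0.2, 1.0, -2.3]
width: 0.0233
```

```bash
python3 - <<'E'
from h import *
avg(8)
b=Cam("side")
cv2.imwrite("pics/m.png",cv2.resize(b.im[180:270,260:360],(667,600),interpolation=2))
E
```

```text
avg [4.3137e+02 8.0000e+01 7.9920e+01 4.0000e-02] sd [0.38 0.05 0.44 0.  ] w 0.02309578478549071 F [ 0.2 -0.9 -4.3] t 27.3833
```

View pics/m.png

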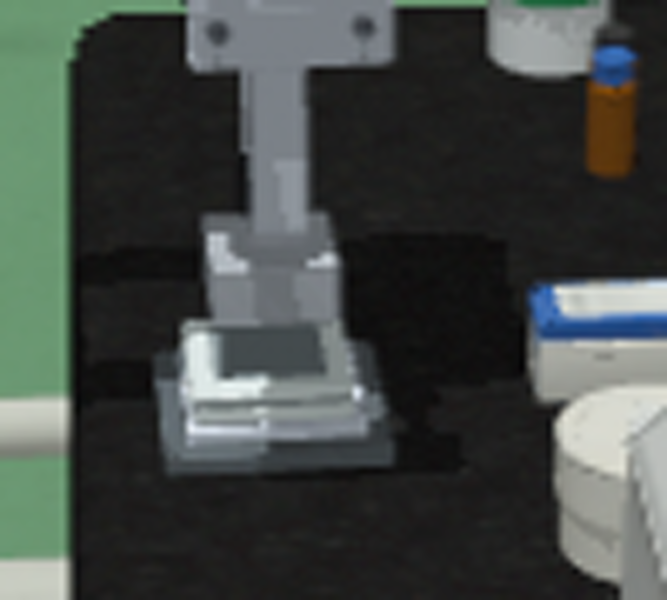

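The block hangs level, parallel to and centred over the case. I'll lower it slowly.

>>> {"method": "step_arm", "body": {
  "plan": [
    [[0,0,-8,0,5],[0,0,-15,0,5],[0,0,-18,0,5],[0,0,-20,0,5],[0,0,-21,0,5],[0,0,-22,0,5],[0,0,-22.5,0,5],[0,0,-22.5,0,5]]
  ]
}}

```text
time: 28.1
tool_pos: [0.4312, 0.0803, 0.0574]
ee_rot: [3.142, -0.001, 0.038]
wrist_force: [-2.0, 0.9, 1.0]
width: 0.0234
```

```bash
python3 -c "
from h import *
avg(4)"
```

```text
avg [4.3118e+02 8.0330e+01 5.7380e+01 4.0000e-02] sd [0.01 0.01 0.01 0.  ] w 0.02308980910172431 F [-3.7  0.5  2.2] t 28.3
```

Contact is made: the load went from -4 to +2 N. I'll release, retreat and check.

>>> {"method": "step_arm", "body": {
  "plan": [
    [[0,0,0,0,30],[0,0,0,0,50],[0,0,0,0,50],[0,0,0,0,50],[0,0,0,0,50],[0,0,0,0,50]]
  ]
}}

```text
time: 28.8
tool_pos: [0.4311, 0.0802, 0.0569]
ee_rot: [3.141, -0.0, 0.038]
wrist_force: [0.4, 0.4, 0.5]
width: 0.0469
```

>>> {"method": "step_arm", "body": {
  "plan": [
    [[0,0,25,0,60],[0,0,60,0,60],[0,0,95,0,60],[0,-40,100,0,60],[0,-80,100,0,60],[0,-120,100,0,60],[0,-160,100,0,60],[0,-160,100,0,60]]
  ]
}}

```text
time: 29.47
tool_pos: [0.4307, -0.086, 0.1569]
ee_rot: [3.137, -0.0, 0.029]
wrist_force: [-0.5, 0.5, -0.5]
width: 0.0565
```

```bash
python3 - <<'E'
from h import *
avg(2)
a=Cam("top");b=Cam("side")
A=cv2.resize(a.im[180:300,210:330],(400,400),interpolation=2);B=cv2.resize(b.im[180:340,240:400],(400,400),interpolation=2)
cv2.imwrite("pics/n.png",np.hstack([A,B]))
for z in(.052,.084):print(a.px((.431,.0804,z)),b.px((.431,.0804,z)))
print("knob",knob(a,290,254,.08))
E
```

```text
avg [ 4.3079e+02 -8.1840e+01  1.5676e+02  3.0000e-02] sd [0.02 0.97 0.04 0.  ] w 0.05647275653019242 F [ 0.4  1.  -0.3] t 29.5667
[289.86144658 254.24527891] [300.43350789 223.85131896]
[288.92243912 252.73813469] [300.30964936 212.09538188]
knob (array([430.57116179,  79.66921149]), np.float64(9.76121150267732))
```

View pics/n.png

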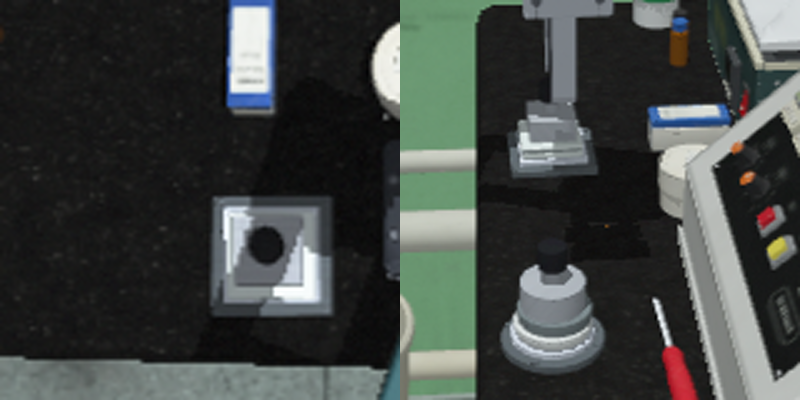

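The knob centre measures (430.6,79.7) against the target (431,80.4), and both stacks are upright. I'll move the arm clear for a last unshadowed look.

>>> {"method": "step_arm", "body": {
  "plan": [
    [[-20,-35,10,0,60],[-40,-70,20,0,60],[-60,-105,30,0,60],[-80,-140,40,0,60],[-90,-175,45,0,60],[-100,-210,50,0,60],[-110,-245,50,0,60],[-110,-245,50,0,60]]
  ]
}}

```text
time: 30.33
tool_pos: [0.3202, -0.3283, 0.2067]
ee_rot: [3.139, 0.001, 0.035]
wrist_force: [-0.2, 1.0, -0.3]
width: 0.0563
```

```bash
python3 - <<'E'
from h import *
a=Cam("top");b=Cam("side")
print("base",edges(a,267,232,317,280,60,.004))
print("tub",ell(a.blob(318,182,354,220,bright(100),.046)))
A=cv2.resize(a.im[230:280,265:315],(400,400),interpolation=2);B=cv2.resize(b.im[185:245,270:330],(400,400),interpolation=2)
cv2.imwrite("pics/o.png",np.hstack([A,B]))
E
```

```text
base ('centre', 431.1, 80.6, 'angles', [np.float64(1.9), np.float64(2.4), np.float64(1.2), np.float64(2.1)], 'offs', [np.float64(41.9), np.float64(-41.7), np.float64(41.6), np.float64(-41.8)])
tub (array([558. , -19.5]), array([69.6, 74.3]))
```

View pics/o.png

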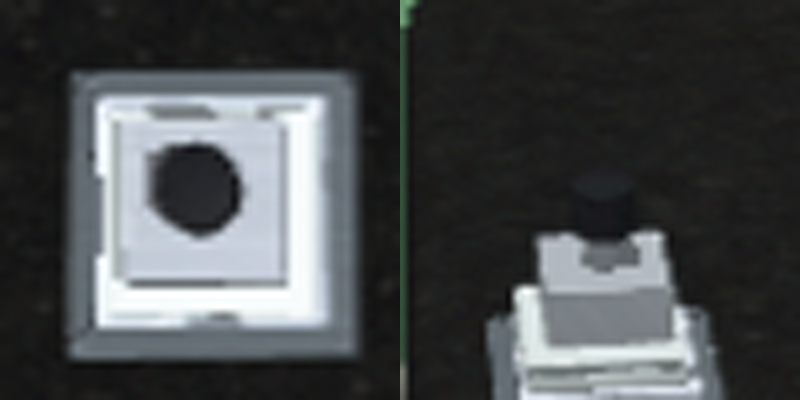

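The block's sides are parallel to the platen. Its centre is at pixel (290.1,255) against (289.9,254.2) expected, and the tub has not moved. I'll hand in.

```bash
python3 -c "
from bench import robot
print(robot.close_job())"
```

```text
the job is handed in; nothing more can be done
None
```

Both stacks are built in the order asked and the job is handed in, at about 30 s on the robot's clock. On the round stand are the carrier, ring and round weight; on the square stand are the mask case and square weight.

**Centring:** the last pictures show every piece lying flat and within about 1–2 mm of its stand's centre. The largest gap was the round weight's top, which read about 1 px (2 mm) off in the top view, though its knob and the side view agreed to within about 0.2 px.

**Square pieces:** by eye, the case and weight look parallel to the platen. I turned them to its measured 2.2°, but the edge-fit on the placed case was spoiled by the arm's shadow. I did not re-measure either yaw with numbers afterwards.

**Bystanders:** the wafer tub measured the same before and after. The slide box and swab tub I only watched in the pictures, and the arm never went near them.

The arm ended well clear of everything. The wrist force stayed under about 5 N in every reading I took.

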